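# Bring the culture tray out from under the camera and hold it up level

### The arm

A 6-joint arm with a two-finger parallel gripper is mounted at the origin on the work surface. World frame = base frame: x ahead of the robot, y to its left, z up, the work surface at z = 0. Lengths are in m, angles in rad, forces in N, time in s.
With the tool pointing down it reaches from about 0.275 to 0.75 m from the base axis. Payload 10.2 kg.
Tool frame: the origin (TCP) lies at the very end of the fingers, on their centre line; the grasp point (between the pads) lies 19 mm behind it (manip.pinch_z is the distance from the TCP to the grasp point, in m); z points along the fingers, y is the line along which they close (so a half turn about z gives the same grasp; the last joint's range is limited). The gripper opens to 85 mm and grips with 20 to 120 N. Pads are 22 mm wide; open, the fingers measure 114 mm over their backs; the gripper's body (76 mm by 85 mm) begins 54 mm behind the grasp point. The pads swing forward as they close: fully open they stand 13 mm farther back than shut.
Start: joints at [0.937, 0.313, 1.498, -0, 1.331, -0.223], TCP at [0.21, 0.481, 0.231] pointing down, gripper open.
Joint ranges: [-2.94, 2.94], [-0.97, 2.17], [0.19, 2.56], [-1.23, 4.37], [0.02, 3.11], [-2.88, 2.88]. Speed limits (rad/s): [2.39, 2.39, 3.01, 3.14, 3.14, 3.14].

### API

Orientations are given as a 3x3 rotation matrix whose columns are the frame's x, y, z axes.
In Python, from workcell import manip gives the robot as it stands.
- The arm moves only by the tool apply_moves, never from a script. Its argument "rows" is a list of rows, each a list of 3 entries, a list of its own where there are three numbers: the closure, from 0 (fully open) to 1 (shut), then the shift along the tool's x, y, z in units of 150 mm (1.0 is 150 mm), then the turn, a rotation vector about the tool's x, y, z in units of 180 degrees (1.0 is 180 degrees). In form: [[grip, [dx, dy, dz], [ax, ay, az]], ...]. A call has exactly 10 rows; each row is the pose to reach, as a shift and turn from the pose commanded when the call began, along the tool's axes at that moment, turning the shorter way round; what a row does not reach only later rows make up. A row lasts 1/10 s, in which the tool goes at most 50 mm and 8.59 degrees, less where a joint would pass 70% of its speed; a pose out of reach is approached as far as the arm can. A call with a number of a shift or a turn outside -1 to 1 is refused whole. A call with a gripper value outside its range is refused whole. The fingers move at their own pace and stop on an object; "newtons" is the grip in N (left out, the last holds). Time passes only in rows, so rows that repeat a pose let the fingers close, or fill a call up. It gives the time, the measured TCP pose, the force, the opening and the grip force at its end, in the units of the state.
- manip.get_state(): the state, without advancing time (a new reading comes with each control period).
- manip.snapshot(name): name is "scene" or "top" or "wrist"; returns a dict with "pixels" (480x640x3 uint8, blue, green, red), "camera_matrix" (3x3 intrinsics, pixels), "rvec" (rotation vector, rad) and "tvec" (3), from world to camera coordinates, as OpenCV has them. Camera axes: x right, y down, z forward; pixel columns grow to the right and rows downward; lengths in m; the calibration is good to about 2 mm. A picture is of the moment at which its call begins. There is no depth.
- manip.hand_in(): hands the job in; it is judged then, once.
The state is a dict: "t": time; "qpos": joint angles; "qvel": joint speeds; "joint_efforts": joint torques, N m; "tcp_pos": TCP position; "orientation": TCP orientation; "ft_force": force on the tool from outside, world axes, zero at the start; "moment": the same for the moment, N m; "grip_width": finger opening in m; "grasp_force": force on a finger pad.
Only numpy, scipy, OpenCV 4.12 (cv2) and the standard library are available. Lean on these libraries where they do the work, as an engineer would, in place of code of your own. Each camera call takes 0.05 s, during which the arm holds its last target. There are 200 camera calls.

### The job

Slide the grey carrier along its rail, out from under the inspection camera, until it clicks into the station marked with green tabs. Then lift the white tray out of the carrier by its blue handle, straight up and level, with both dishes staying in it, and finish holding it steady and level in the air about 15 cm above the carrier: do not put it down or let go. The carrier stays in its station and the other things on the bench stay where they are.

Things in the scene. Friction and masses are not known exactly. Their poses are not given: they have to be found in the camera images.
- carrier: grey carrier, free to slide along the rail only; origin at the centre of its underside, 26 mm above the bench. A plate 90 mm (x) x 184 mm (y) x 10 mm, with a lip 9 mm high round the tray's seat; axes as the rail's: y along the rail towards the green station, z up. It starts 210 to 270 mm short of the station; an end stop lies 35 mm beyond it.
- post_top (a point): top centre, 101 mm above the bench, of the orange upright push post fixed to the carrier: a cylinder 20 mm in diameter and 65 mm tall at the end of a flat bar, 120 mm from the carrier's centre on the robot's side (its -x)
- station (a point): where the carrier's origin lies when it sits in the detent; 26 mm above the bench, on the rail's centre line between two green tabs. y along the rail, z up. Sliding the carrier takes about 1 N, riding over the detent's bumps, 7 mm either side of it, about 10 N; within about 5 mm of the station the detent draws it in and centres it, a harder push takes it through
- rail: fixed aluminium rail 520 mm long (along its y) x 100 mm wide, 24 mm high; origin under its middle. A copy stand is fixed to it: a column 370 mm tall at x = +50, y = -310 mm and an arm holding a camera with a ring light (72 mm in diameter, underside 220 mm above the bench) over x = 0, y = -140 mm
- tray: loose white tray 70 mm (x) x 164 mm (y), rim 12 mm high, 0.15 to 0.35 kg, lying in the carrier with 3 mm play in all, its underside 36 mm above the bench; origin at the centre of its underside, z up. At its centre stands a blue upright handle plate, 12 mm thick along y, 40 mm wide along x, its top 85 mm above the tray's underside; the upper 50 mm are free to grip, pinched along y
- dish_a: closed round culture dish, 59 mm in diameter, 16 mm high, loose in the tray's compartment 47 mm towards +y of the handle; origin at the centre of its underside, 4 mm above the tray's underside
- dish_b: the same kind of dish in the compartment 47 mm towards -y of the handle
- tube_rack: loose blue tube rack 110 x 200 x 55 mm with capped tubes, about 105 mm tall over the caps; stays where it is. Origin at the centre of its underside
- wash_bottle: loose red wash bottle, 68 mm wide, about 210 mm tall with its spout; stays where it is. Origin at the centre of its underside
- amber_bottle: loose amber reagent bottle, 60 mm wide, 130 mm tall; stays where it is. Origin at the centre of its underside
- slide_box: loose blue-lidded slide box 87 x 182 x 32 mm; stays where it is. Origin at the centre of its underside
- mouse: loose white computer mouse 105 x 60 x 26 mm; stays where it is. Origin at the centre of its underside
- wrist_pad: loose black wrist pad 75 x 130 x 18 mm; stays where it is. Origin at the centre of its underside
- beaker: loose glass beaker, 70 mm wide, 85 mm tall; stays where it is. Origin at the centre of its underside
There are look-alikes about, which are no part of the job. Leave any turquoise look-alike of the dish_a alone. There is more than one size of the tray; the one meant has the size given above.

How it is judged:
On the way, in this order (a step that is already met when the one before it is completed fails the run):
1. the carrier rests in the green station with the tray still seated in it (y of carrier in the frame of station between -0.005 and 0.005 m and linear speed of carrier below 0.01 m/s and z of tray in the frame of carrier below 0.014 m and horizontal distance between tray and carrier below 0.006 m), for 0.3 s.
2. the tray is lifted clear of the carrier (z of tray in the frame of carrier above 0.06 m), for 0.2 s.
At the end, for the whole second after the job is handed in: The fingers hold the tray (more than 2 N) with its underside at least 100 mm above the carrier's floor, level within 7 degrees, at rest (under 30 mm/s and 0.2 rad/s), touching neither carrier nor rail, with a dish lying flat in each of its compartments; the carrier is within 5 mm of the station (y of carrier in the frame of station between -0.005 and 0.005 m and z of dish_a in the frame of tray between -0.002 and 0.009 m and x of dish_a in the frame of tray between -0.012 and 0.012 m and z of dish_b in the frame of tray between -0.002 and 0.009 m and x of dish_b in the frame of tray between -0.012 and 0.012 m and y of dish_a in the frame of tray between 0.035 and 0.06 m and y of dish_b in the frame of tray between -0.06 and -0.035 m and z of tray in the frame of carrier above 0.11 m and angle between tray's own z axis and vertical below 0.12 rad and linear speed of tray below 0.03 m/s and angular speed of tray below 0.2 rad/s and contact force between the fingers and tray above 2 N and contact force between tray and rail below 0.1 N and contact force between tray and carrier below 0.1 N); the arm keeps its last pose, push and grip.
It fails at once if the tray is tipped more than 20 degrees (angle between tray's own z axis and vertical above 0.35 rad).
It fails at once if another thing on the bench is shifted by more than 25 mm or tipped over (distance of any of tube_rack, wash_bottle, amber_bottle, slide_box, mouse, wrist_pad, beaker from where it was at the start of the episode above 0.025 m or angle between any of tube_rack, wash_bottle, amber_bottle, slide_box, mouse, wrist_pad, beaker's own z axis and vertical above 0.5 rad).
It also fails if it takes over 58 s, if anything falls off the work surface, if the arm or the gripper's body presses on something with over 40 N, if the wrist force passes 120 N, or if a joint passes its speed limit or range.

## Working session

There is one attempt and no reset: what is moved stays moved. The work goes in short steps, Python scripts to look and compute and a tool call to move; the robot and the scene stay as the last step left them, time stands still between calls to the robot, and variables do not carry over. Pictures are saved under pics/ and viewed, at most 10 in all, crops included, and the job is handed in when it is done.

Besides the shell and the picture viewer there is one more tool, called after ">>>" in YAML: its name, and indented under it one key for each argument. apply_moves: Moves the arm, as the interface text tells. Shifts and turns lie within -1 to 1; 1 stands for 150 mm of shift or 180 degrees of turn. Its arguments: {"type":"object","properties":{"rows":{"type":"array","items":{"type":"array"}},"newtons":{"type":"number"}},"required":["rows"]}

```bash
mkdir -p pics
cat > h.py <<'E'
import numpy as np, cv2
from workcell import manip
def snap(n,f):
    s=manip.snapshot(n); cv2.imwrite('pics/'+f,s['pixels']); np.savez(f'pics/{f}.npz',K=s['camera_matrix'],r=s['rvec'],t=s['tvec'],p=s['pixels'])
def load(f): return np.load(f'pics/{f}.npz')
def ray(f,uv,z):
    d=load(f); R=cv2.Rodrigues(d['r'])[0]; c=-R.T@d['t'].ravel()
    v=R.T@np.linalg.inv(d['K'])@np.array([*uv,1.0]); return c+v*(z-c[2])/v[2]
def proj(f,p):
    d=load(f); return cv2.projectPoints(np.array(p,float).reshape(-1,1,3),d['r'],d['t'],d['K'],None)[0].reshape(-1,2)
E
python3 -c "
from h import *
snap('scene','s1.png');snap('top','t1.png')
for f in('s1.png','t1.png'):
  d=load(f);print(d['K'][0,0],(-cv2.Rodrigues(d['r'])[0].T@d['t'].ravel()))
s=manip.get_state();print(s['t'],s['tcp_pos'],s['orientation'],s['grip_width'])"
```

```text
570.8070787210393 [ 1.21466763 -0.71814949  1.19755222]
439.8167731540574 [ 0.44196331 -0.00406055  1.26942858]
0.1 [0.20953695 0.48114274 0.23079393] [[-9.16811043e-01  3.99320745e-01 -6.73596518e-04]
 [ 3.99321234e-01  9.16810619e-01 -9.17370378e-04]
 [ 2.51235417e-04 -1.11003669e-03 -9.99999352e-01]] 0.08519483362555254
```

View pics/s1.png

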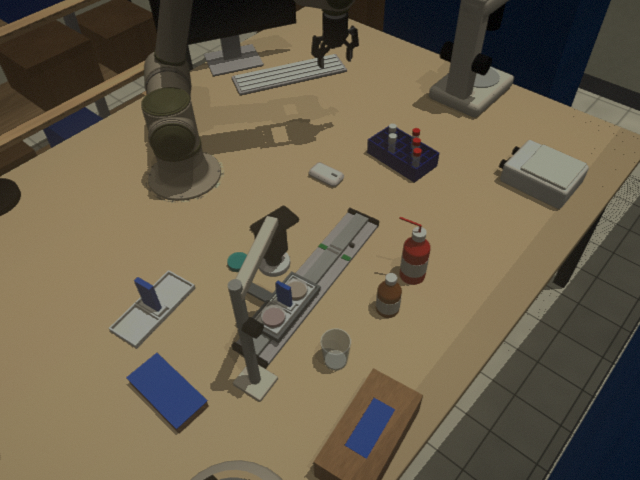

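View pics/t1.png

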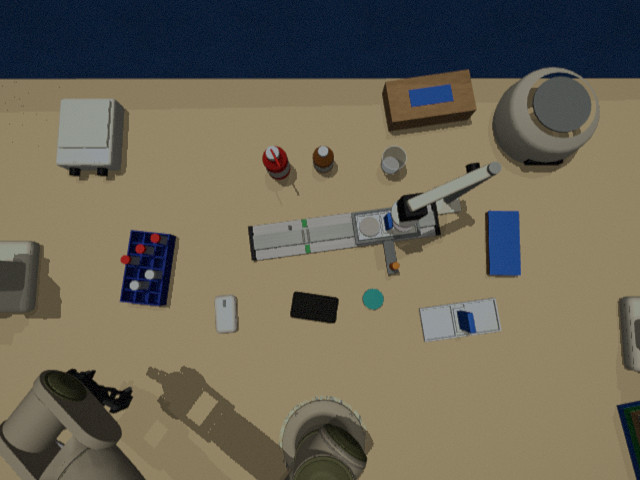

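The scene picture shows the carrier under the copy stand, the post and green tabs. The top view has the rail from about (252,242) to (437,220), green tabs near (305,235), and the orange post at (396,267). I'll enlarge that part.

```bash
python3 -c "
from h import *
p=load('t1.png')['p'][185:335,240:440];cv2.imwrite('pics/c1.png',cv2.resize(p,None,fx=4,fy=4,interpolation=cv2.INTER_CUBIC))
hsv=cv2.cvtColor(load('t1.png')['p'],cv2.COLOR_BGR2HSV)
m=cv2.inRange(hsv,(50,90,50),(80,255,255));n,l,st,c=cv2.connectedComponentsWithStats(m)
print([(st[i],c[i]) for i in range(1,n) if st[i,4]>5])
m=cv2.inRange(hsv,(5,170,120),(16,255,255));m[:250]=0;n,l,st,c=cv2.connectedComponentsWithStats(m)
print([(st[i],c[i]) for i in range(1,n) if st[i,4]>5])
"
```

```text
[(array([302, 219,   5,   8,  32], dtype=int32), array([303.84375, 222.96875])), (array([305, 245,   5,   8,  34], dtype=int32), array([307.23529412, 248.38235294]))]
[(array([393, 262,   6,   7,  32], dtype=int32), array([395.5625 , 265.21875]))]
```

View pics/c1.png

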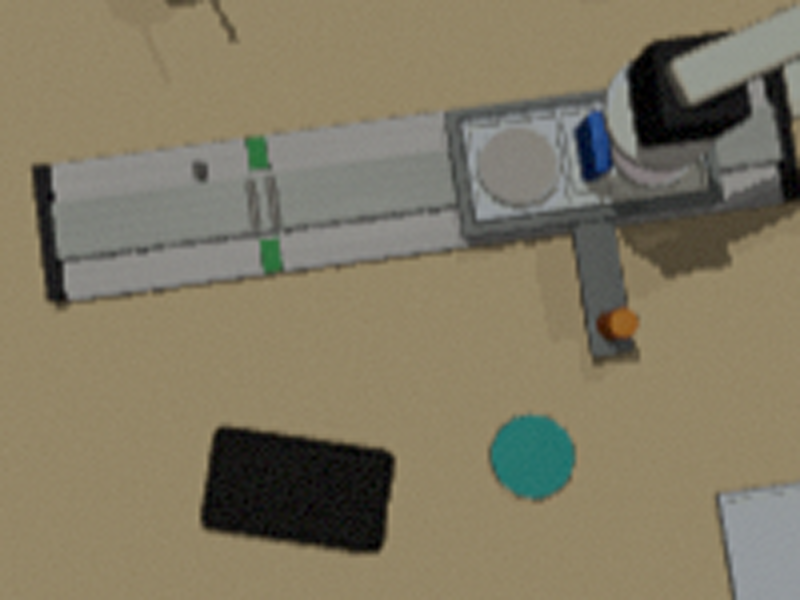

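The crop shows the tabs centred at crop (258,152) and (271,256), the post top at (623,322), carrier corners near (446,113) and (469,245), and the rail's left end from (34,166) to (56,302).

```bash
python3 -c "
from h import *
f='t1.png';C=lambda u,v,z:ray(f,(240+u/4-.375,185+v/4-.375),z)
g1=ray(f,(303.84,222.97),.025);g2=ray(f,(307.24,248.38),.025)
st=(g1+g2)/2;st[2]=.026
d=g1-g2;print('tabs',g1,g2,'st',st,'yaw of x',np.degrees(np.arctan2(d[1],d[0])))
po=C(623,322,.101);print('post',po)
# rail edges
a=C(50,163,.024);b=C(445,112,.024);e=b-a;print('rail edge far yaw',np.degrees(np.arctan2(e[1],e[0]))+90,a,b)
a=C(68,300,.024);b=C(465,247,.024);e=b-a;print('near edge',np.degrees(np.arctan2(e[1],e[0]))+90,a,b)
print('carrier front corners',C(446,113,.045),C(469,245,.045))
print('dish',C(518,167,.056))
# scene: post top
hsv=cv2.cvtColor(manip.snapshot('scene')['pixels'],cv2.COLOR_BGR2HSV)
for n,x in(('wash',(278,165)),('amber',(323,158)),('pad',(315,307))):print(n,ray(f,x,.0))
for z in(.2,.3,.37):print('stand',z,ray(f,(412,208),z),ray(f,(494,169),z))
"
```

```text
tabs [0.60359898 0.05666349 0.025     ] [0.5309853  0.04648195 0.025     ] st [0.56729214 0.05157272 0.026     ] yaw of x 7.981694860577732
post [ 0.48172832 -0.19003678  0.101     ]
rail edge far yaw 7.517742968522143 [0.59655232 0.20453709 0.024     ] [ 0.6337999 -0.0777109  0.024    ]
near edge 7.742961817154423 [0.49884257 0.18969768 0.024     ] [ 0.53706096 -0.09138414  0.024     ]
carrier front corners [ 0.62985513 -0.07716817  0.045     ] [ 0.53686036 -0.09270635  0.045     ]
dish [ 0.59034093 -0.12625749  0.056     ]
wash [0.77971215 0.13567589 0.        ]
amber [0.80098621 0.00254681 0.        ]
pad [0.36570755 0.02431051 0.        ]
stand 0.2 [ 0.61839089 -0.21742045  0.2       ] [ 0.71649306 -0.42226626  0.2       ]
stand 0.3 [ 0.60189352 -0.19746962  0.3       ] [ 0.69082236 -0.38316073  0.3       ]
stand 0.37 [ 0.59034536 -0.18350404  0.37      ] [ 0.67285287 -0.35578686  0.37      ]
```

>>> apply_moves:
  rows:
    - [0, [-0.04, -0.04, 0], [0, 0, 0]]
    - [0, [-0.13, -0.13, 0], [0, 0, 0]]
    - [0, [-0.24, -0.24, 0], [0, 0, 0]]
    - [0, [-0.36, -0.36, 0], [0, 0, 0]]
    - [0, [-0.48, -0.48, 0], [0, 0, 0]]
    - [0, [-0.6, -0.6, 0], [0, 0, 0]]
    - [0, [-0.72, -0.72, 0], [0, 0, 0]]
    - [0, [-0.84, -0.84, 0], [0, 0, 0]]
    - [0, [-0.95, -0.95, 0], [0, 0, 0]]
    - [0, [-1, -1, 0], [0, 0, 0]]

```text
t: 1.15
tcp_pos: [0.2876, 0.2823, 0.2313]
orientation: [[-0.916, 0.401, 0.0], [0.401, 0.916, -0.0], [-0.0, -0.0, -1.0]]
ft_force: [1.1, 0.5, -0.0]
grip_width: 0.0854
grasp_force: 0.0
```

>>> apply_moves:
  rows:
    - [0, [-0.04, -0.04, 0], [0, 0, 0]]
    - [0, [-0.13, -0.13, 0], [0, 0, 0]]
    - [0, [-0.24, -0.24, 0], [0, 0, 0]]
    - [0, [-0.36, -0.36, 0], [0, 0, 0]]
    - [0, [-0.48, -0.48, 0], [0, 0, 0]]
    - [0, [-0.6, -0.6, 0], [0, 0, 0]]
    - [0, [-0.72, -0.72, 0], [0, 0, 0]]
    - [0, [-0.84, -0.84, 0], [0, 0, 0]]
    - [0, [-0.95, -0.95, 0], [0, 0, 0]]
    - [0, [-1, -1, 0], [0, 0, 0]]

```text
t: 2.15
tcp_pos: [0.3654, 0.0855, 0.2313]
orientation: [[-0.916, 0.4, 0.0], [0.4, 0.916, -0.0], [-0.0, -0.0, -1.0]]
ft_force: [-0.2, 0.6, -0.2]
grip_width: 0.0851
grasp_force: 0.0
```

>>> apply_moves:
  rows:
    - [0, [-0.04, -0.04, 0], [0, 0, -0.01]]
    - [0, [-0.13, -0.13, 0], [0, 0, -0.03]]
    - [0, [-0.24, -0.24, 0], [0, 0, -0.05]]
    - [0, [-0.36, -0.36, 0], [0, 0, -0.07]]
    - [0, [-0.48, -0.48, 0], [0, 0, -0.09]]
    - [0, [-0.6, -0.6, 0], [0, 0, -0.11]]
    - [0, [-0.72, -0.72, 0], [0, 0, -0.13]]
    - [0, [-0.84, -0.84, 0], [0, 0, -0.15]]
    - [0, [-0.95, -0.95, 0], [0, 0, -0.17]]
    - [0, [-1, -1, 0], [0, 0, -0.173]]

```text
t: 3.15
tcp_pos: [0.4431, -0.1117, 0.231]
orientation: [[-0.991, -0.133, -0.0], [-0.133, 0.991, 0.0], [0.0, 0.0, -1.0]]
ft_force: [-0.8, 1.1, -0.2]
grip_width: 0.0855
grasp_force: 0.0
```

```bash
cat >> h.py <<'E'
def go(target,yaw=7.65):
    s=manip.get_state();R=np.array(s['orientation']);p=np.array(s['tcp_pos'])
    t=np.radians(yaw);Rt=np.array([[-np.cos(t),-np.sin(t),0],[-np.sin(t),np.cos(t),0],[0,0,-1.]])
    print('t',s['t'],'p',p,'F',s['ft_force'],'w',s['grip_width'],s['grasp_force'])
    print('shift',(R.T@(np.array(target)-p)/.15).round(4),'turn',(cv2.Rodrigues(R.T@Rt)[0].ravel()/np.pi).round(4))
E
python3 -c "
from h import *
go([.4817,-.19,.06]);print(manip.get_state()['qpos'])
snap('wrist','w1.png');print(proj('w1.png',[[.4817,-.19,.101]]))"
```

```text
t 3.15 p [ 0.44307464 -0.11169714  0.2310487 ] F [-0.81132561  1.11412204 -0.21535871] w 0.08549910916428201 0.0
shift [-0.1862 -0.5519  1.1401] turn [ 0.0001 -0.0001 -0.0001]
[-5.04358535e-01  1.62539911e-01  1.69023392e+00  1.01530429e-04
  1.28918083e+00 -2.20823663e+00]
[[190.6533507  268.38006191]]
```

View pics/w1.png

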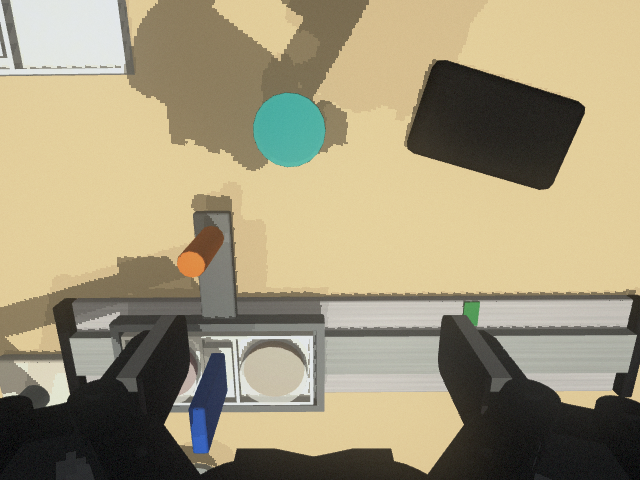

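The wrist picture shows the post top at (191,264), predicted at (191,268), so the position is good to about 2 mm. I'll move over it and go down.

>>> apply_moves:
  rows:
    - [0, [-0.03, -0.06, 0.03], [0, 0, 0]]
    - [0, [-0.06, -0.15, 0.08], [0, 0, 0]]
    - [0, [-0.09, -0.25, 0.15], [0, 0, 0]]
    - [0, [-0.12, -0.35, 0.22], [0, 0, 0]]
    - [0, [-0.15, -0.45, 0.3], [0, 0, 0]]
    - [0, [-0.17, -0.52, 0.36], [0, 0, 0]]
    - [0, [-0.18, -0.55, 0.42], [0, 0, 0]]
    - [0, [-0.18, -0.55, 0.48], [0, 0, 0]]
    - [0, [-0.18, -0.55, 0.55], [0, 0, 0]]
    - [0, [-0.18, -0.55, 0.6], [0, 0, 0]]

```text
t: 4.2
tcp_pos: [0.4799, -0.1885, 0.1404]
orientation: [[-0.991, -0.133, -0.001], [-0.133, 0.991, 0.0], [0.0, 0.001, -1.0]]
ft_force: [-0.2, 0.6, -0.1]
grip_width: 0.0858
grasp_force: 0.0
```

>>> apply_moves:
  newtons: 50
  rows:
    - [0, [0, 0, 0.06], [0, 0, 0]]
    - [0, [0, 0, 0.16], [0, 0, 0]]
    - [0, [0, 0, 0.28], [0, 0, 0]]
    - [0, [0, 0, 0.4], [0, 0, 0]]
    - [0, [0, 0, 0.5], [0, 0, 0]]
    - [0, [0, 0, 0.54], [0, 0, 0]]
    - [1, [0, 0, 0.54], [0, 0, 0]]
    - [1, [0, 0, 0.54], [0, 0, 0]]
    - [1, [0, 0, 0.54], [0, 0, 0]]
    - [1, [0, 0, 0.54], [0, 0, 0]]

```text
t: 5.2
tcp_pos: [0.4805, -0.1893, 0.0609]
orientation: [[-0.991, -0.132, 0.001], [-0.132, 0.991, -0.001], [-0.001, -0.001, -1.0]]
ft_force: [0.3, 0.3, 0.3]
grip_width: 0.0281
grasp_force: 0.0
```

>>> apply_moves:
  rows:
    - [1, [0, 0, 0], [0, 0, 0]]
    - [1, [0, 0, 0], [0, 0, 0]]
    - [1, [0, 0, 0], [0, 0, 0]]
    - [1, [0, 0, 0], [0, 0, 0]]
    - [1, [0, 0, 0], [0, 0, 0]]
    - [1, [0, 0, 0], [0, 0, 0]]
    - [1, [0, 0, 0], [0, 0, 0]]
    - [1, [0, 0, 0], [0, 0, 0]]
    - [1, [0, 0, 0], [0, 0, 0]]
    - [1, [0, 0, 0], [0, 0, 0]]

```text
t: 6.2
tcp_pos: [0.4804, -0.1894, 0.0609]
orientation: [[-0.991, -0.132, 0.001], [-0.132, 0.991, -0.001], [-0.001, -0.001, -1.0]]
ft_force: [-1.2, -0.6, 6.7]
grip_width: 0.0188
grasp_force: 48.6
```

>>> apply_moves:
  rows:
    - [1, [0, 0.02, 0], [0, 0, 0]]
    - [1, [0, 0.06, 0], [0, 0, 0]]
    - [1, [0, 0.12, 0], [0, 0, 0]]
    - [1, [0, 0.2, 0], [0, 0, 0]]
    - [1, [0, 0.28, 0], [0, 0, 0]]
    - [1, [0, 0.36, 0], [0, 0, 0]]
    - [1, [0, 0.44, 0], [0, 0, 0]]
    - [1, [0, 0.5, 0], [0, 0, 0]]
    - [1, [0, 0.54, 0], [0, 0, 0]]
    - [1, [0, 0.56, 0], [0, 0, 0]]

```text
t: 7.2
tcp_pos: [0.4687, -0.1056, 0.0609]
orientation: [[-0.991, -0.133, -0.001], [-0.133, 0.991, -0.0], [0.001, -0.0, -1.0]]
ft_force: [-5.3, -2.3, 7.5]
grip_width: 0.0189
grasp_force: 49.1
```

>>> apply_moves:
  rows:
    - [1, [0, 0.02, 0], [0, 0, 0]]
    - [1, [0, 0.06, 0], [0, 0, 0]]
    - [1, [0, 0.13, 0], [0, 0, 0]]
    - [1, [0, 0.22, 0], [0, 0, 0]]
    - [1, [0, 0.32, 0], [0, 0, 0]]
    - [1, [0, 0.42, 0], [0, 0, 0]]
    - [1, [0, 0.52, 0], [0, 0, 0]]
    - [1, [0, 0.6, 0], [0, 0, 0]]
    - [1, [0, 0.66, 0], [0, 0, 0]]
    - [1, [0, 0.68, 0], [0, 0, 0]]

```text
t: 8.2
tcp_pos: [0.4545, -0.0041, 0.0608]
orientation: [[-0.991, -0.134, -0.002], [-0.134, 0.991, -0.0], [0.002, 0.0, -1.0]]
ft_force: [-9.6, -2.8, 13.4]
grip_width: 0.019
grasp_force: 49.5
```

```bash
python3 -c "
from h import *
go([.4804-.2273*.1331,-.1894+.2273*.9911,.0609])
snap('top','t2.png');snap('scene','s2.png')
p=load('t2.png')['p'][185:335,240:440];cv2.imwrite('pics/c2.png',cv2.resize(p,None,fx=4,fy=4,interpolation=cv2.INTER_CUBIC))"
```

```text
t 8.2 p [ 0.45447421 -0.00408858  0.06081177] F [-9.5772463  -2.76356479 13.39599227] w 0.018987646519665852 49.50577676296234
shift [-0.007   0.2679 -0.0005] turn [ 0.0001 -0.0008  0.0001]
```

View pics/c2.png

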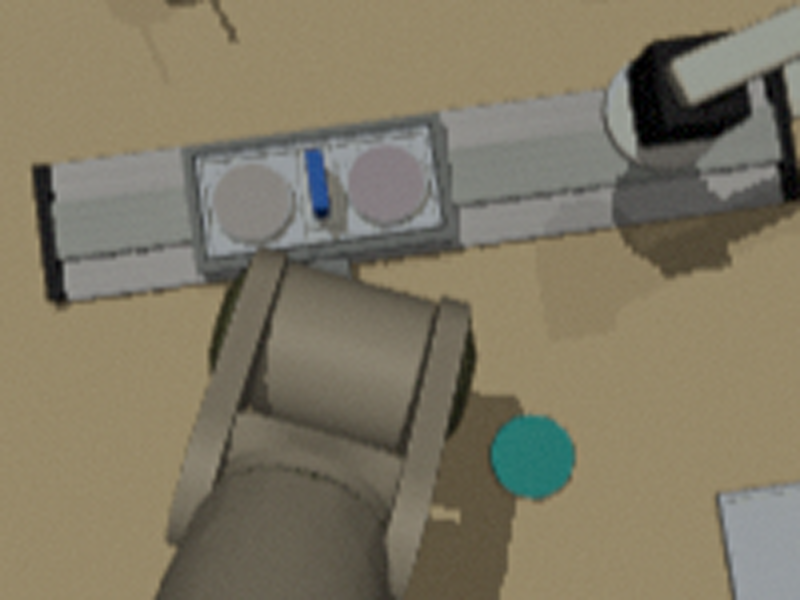

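The crop shows the carrier with corners near (183,150), (438,112), (461,247) and (203,279), covering the tabs. Both dishes are in place and the handle is around (317,183).

```bash
python3 -c "
from h import *
f='t2.png';C=lambda u,v,z:ray(f,(240+u/4-.375,185+v/4-.375),z)
ey=np.array([-.1331,.9911,0]);ex=np.array([.9911,.1331,0]);st=np.array([.5673,.0516,.026])
for q in((183,150),(438,112),(461,247),(203,279)):
  d=C(*q,.045)-st;print(d@ex,d@ey)
d=(C(183,150,.045)+C(438,112,.045)+C(461,247,.045)+C(203,279,.045))/4-st;print('c',d@ex,d@ey)
d=np.array([.45447,-.00409,0])-st;print('tcp',d@ex,d@ey)
"
```

```text
0.04314528873371439 0.05072828074125202
0.046304114229669346 -0.13047272455118408
-0.050029712482193234 -0.13325258677699756
-0.04863952686586922 0.04785914628117592
c -0.002304959096169707 -0.04128447107643842
tcp -0.11923815200000004 -0.040176685999999996
```

>>> apply_moves:
  rows:
    - [1, [0.005, 0.01, 0], [0, 0, 0]]
    - [1, [0.01, 0.03, -0.003], [0, 0, 0]]
    - [1, [0.01, 0.06, -0.003], [0, 0, 0]]
    - [1, [0.01, 0.1, -0.003], [0, 0, 0]]
    - [1, [0.01, 0.14, -0.003], [0, 0, 0]]
    - [1, [0.01, 0.18, -0.003], [0, 0, 0]]
    - [1, [0.01, 0.21, -0.003], [0, 0, 0]]
    - [1, [0.01, 0.24, -0.003], [0, 0, 0]]
    - [1, [0.01, 0.26, -0.003], [0, 0, 0]]
    - [1, [0.01, 0.27, -0.003], [0, 0, 0]]

```text
t: 9.3
tcp_pos: [0.4489, 0.0357, 0.0609]
orientation: [[-0.991, -0.133, 0.0], [-0.133, 0.991, 0.0], [-0.0, 0.0, -1.0]]
ft_force: [0.7, -2.5, 3.8]
grip_width: 0.0191
grasp_force: 50.3
```

```bash
python3 -c "
from h import *
s=manip.get_state();print(s['ft_force'],s['grasp_force'],s['tcp_pos'])
snap('top','t3.png')
p=load('t3.png')['p'][185:335,240:440];cv2.imwrite('pics/c3.png',cv2.resize(p,None,fx=4,fy=4,interpolation=cv2.INTER_CUBIC))"
```

```text
[ 0.74678758 -2.48100255  3.75549981] 50.27451753616333 [0.44885911 0.03565122 0.06088681]
```

View pics/c3.png

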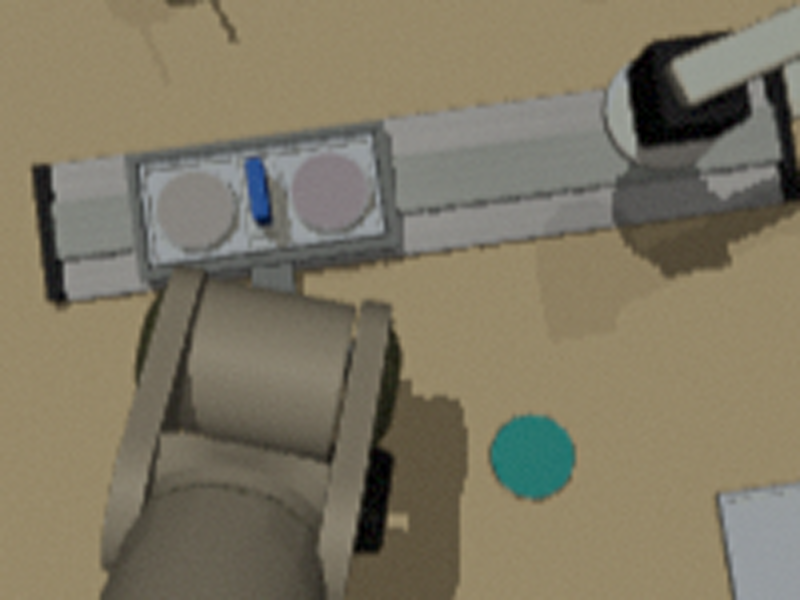

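The crop shows the carrier over the tabs, with corners near (127,157), (382,121), (403,253) and (148,284), and both dishes in. I'll open and rise, so the detent centres it.

>>> apply_moves:
  rows:
    - [0, [0, 0, 0], [0, 0, 0]]
    - [0, [0, 0, 0], [0, 0, 0]]
    - [0, [0, 0, 0], [0, 0, 0]]
    - [0, [0, 0, 0], [0, 0, 0]]
    - [0, [0, 0, 0], [0, 0, 0]]
    - [0, [0, 0, 0], [0, 0, 0]]
    - [0, [0, 0, 0], [0, 0, 0]]
    - [0, [0, 0, -0.05], [0, 0, 0]]
    - [0, [0, 0, -0.12], [0, 0, 0]]
    - [0, [0, 0, -0.2], [0, 0, 0]]

```text
t: 10.35
tcp_pos: [0.4488, 0.0352, 0.0918]
orientation: [[-0.991, -0.132, 0.0], [-0.132, 0.991, -0.0], [-0.0, -0.0, -1.0]]
ft_force: [-0.5, -0.4, 0.8]
grip_width: 0.0854
grasp_force: 0.0
```

>>> apply_moves:
  rows:
    - [0, [0, 0, -0.1], [0, 0, 0]]
    - [0, [0, 0, -0.25], [0, 0, 0]]
    - [0, [0, 0, -0.4], [0, 0, 0]]
    - [0, [0, 0, -0.55], [0, 0, 0]]
    - [0, [0, 0, -0.7], [0, 0, 0]]
    - [0, [0, 0, -0.8], [0, 0, 0]]
    - [0, [0, 0, -0.87], [0, 0, 0]]
    - [0, [0, 0, -0.9], [0, 0, 0]]
    - [0, [0, 0, -0.9], [0, 0, 0]]
    - [0, [0, 0, -0.9], [0, 0, 0]]

```text
t: 11.35
tcp_pos: [0.4485, 0.0352, 0.2252]
orientation: [[-0.991, -0.132, -0.001], [-0.132, 0.991, 0.0], [0.001, 0.0, -1.0]]
ft_force: [-0.0, -0.1, 0.1]
grip_width: 0.0854
grasp_force: 0.0
```

```bash
python3 -c "
from h import *
snap('top','t4.png');snap('wrist','w4.png');go([.5673,.0516,.225])
a=cv2.resize(load('t4.png')['p'][205:265,262:352],None,fx=6,fy=6,interpolation=cv2.INTER_CUBIC)
b=cv2.resize(load('w4.png')['p'],(360,270));c=np.zeros((600,560,3),np.uint8);c[:360,:540]=a
cv2.imwrite('pics/c4.png',a);cv2.imwrite('pics/w4.png',load('w4.png')['p'])
ey=np.array([-.1331,.9911,0]);ex=np.array([.9911,.1331,0]);st=np.array([.5673,.0516,.026])
for f in('s1.png','t4.png'):
  print(f,proj(f,[st]))
pt=[st+sx*.006*ex+ey*sy*.02+[0,0,.095] for sx,sy in((0,0),)]+[st+[0,0,.095]]
print('handle top in wrist',proj('w4.png',pt))
"
```

```text
t 11.45 p [0.44847892 0.03520214 0.22509893] F [ 0.19119816 -0.155667   -1.11353861] w 0.08550459266951053 0.0
shift [-7.996e-01  3.600e-03 -4.000e-04] turn [ 0.0001 -0.0004 -0.0003]
s1.png [[333.48627782 248.42032377]]
t4.png [[305.5090967 235.5931967]]
handle top in wrist [[314.20148033 409.10454058]
 [314.20148033 409.10454058]]
```

View pics/c4.png

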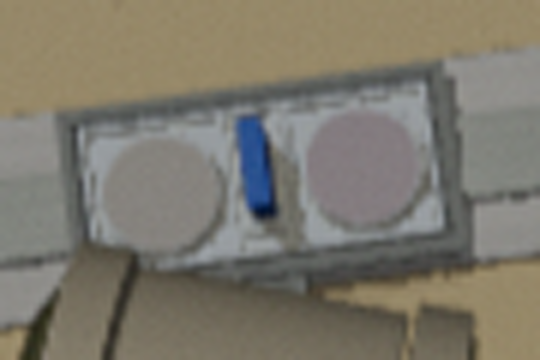

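View pics/w4.png

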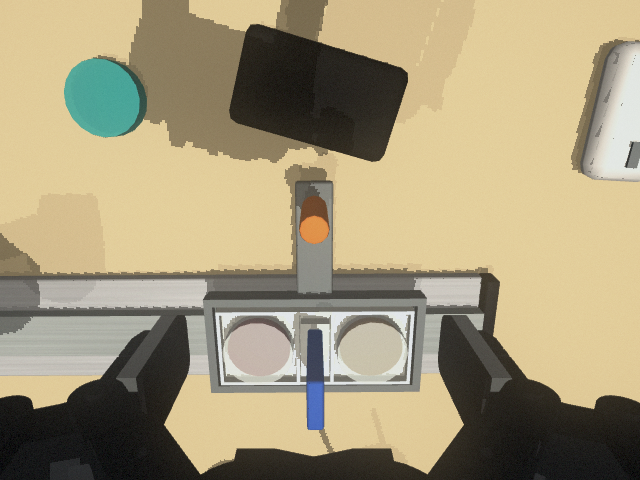

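The carrier sits with its post at (314,229) and handle top near (315,405) in the wrist view, carrier edges at 205 and 425, and both dishes in. I'll check numerically how it lies relative to the station.

```bash
python3 -c "
from h import *
ey=np.array([-.1331,.9911,0]);ex=np.array([.9911,.1331,0]);st=np.array([.5673,.0516,.026])
r=lambda f,u,v,z:((ray(f,(u,v),z)-st)@np.c_[ex,ey]*1000).round(1)
print('post',r('w4.png',314,229,.101),'tcp',(np.array([.4485,.0352,0])-st)@np.c_[ex,ey]*1000)
print('handle',r('w4.png',315.5,405,.121))
print('edges',r('w4.png',205,300,.045),r('w4.png',425,300,.045),r('w4.png',212,390,.045),r('w4.png',420,390,.045))
print('tab near w1',r('w1.png',471,315,.025))
hsv=cv2.cvtColor(load('w1.png')['p'],cv2.COLOR_BGR2HSV);m=cv2.inRange(hsv,(50,90,50),(80,255,255));n,l,s,c=cv2.connectedComponentsWithStats(m)
print([(s[i],c[i]) for i in range(1,n) if s[i,4]>20])
hsv=cv2.cvtColor(load('s1.png')['p'],cv2.COLOR_BGR2HSV);m=cv2.inRange(hsv,(50,60,40),(80,255,255));n,l,s,c=cv2.connectedComponentsWithStats(m)
print([(c[i],r('s1.png',*c[i],.025)) for i in range(1,n) if s[i,4]>8])
# template shift of carrier before/after release
g=[cv2.cvtColor(load(f)['p'],cv2.COLOR_BGR2GRAY).astype(np.float32)[215:250,268:342] for f in('t3.png','t4.png')]
print('shift',cv2.phaseCorrelate(g[0],g[1]))
for f in('t2.png','t3.png','t4.png'):
  h=cv2.cvtColor(load(f)['p'],cv2.COLOR_BGR2HSV);m=cv2.inRange(h,(105,130,60),(125,255,255));m[:210]=0;m[260:]=0;m[:,:262]=0;m[:,352:]=0
  n,l,s,c=cv2.connectedComponentsWithStats(m);i=1+s[1:,4].argmax();print(f,s[i],c[i],r(f,*c[i],.11))
"
```

```text
post [-121.5   -0. ] tcp [-119.92552   -0.44176]
handle [-3.3  0.9]
edges [-45.4 -89. ] [-45.2  90.7] [ 40.9 -89.4] [41.2 92.9]
tab near w1 [-42.8  -4.5]
[(array([463, 302,  17,  24, 272], dtype=int32), array([471.63602941, 311.08088235]))]
[(array([322.96969697, 246.27272727]), array([-28.7,  -8.1])), (array([345.78378378, 257.16216216]), array([43.7, -7.6])), (array([234.        , 267.69230769]), array([-186.1, -196.7]))]
shift ((0.546949099162731, 0.11238457393082513), 0.7617403712096038)
t2.png [317 223   5  15  56] [318.98214286 230.10714286] [  0.9 -39.9]
t3.png [302 225   5  15  60] [304.03333333 231.98333333] [1.2 0.1]
t4.png [302 225   5  15  60] [304.03333333 231.98333333] [1.2 0.1]
```

Tabs seen from all cameras agree with the carrier within about 1 mm (if they lie at z≈15 mm), so it is in the detent. Next I'll go over the handle and down.

>>> apply_moves:
  rows:
    - [0, [-0.04, 0, 0], [0, 0, 0]]
    - [0, [-0.12, 0, 0], [0, 0, 0]]
    - [0, [-0.24, 0, 0], [0, 0, 0]]
    - [0, [-0.36, 0, 0], [0, 0, 0]]
    - [0, [-0.48, 0, 0], [0, 0, 0]]
    - [0, [-0.6, 0.006, 0], [0, 0, 0]]
    - [0, [-0.7, 0.006, 0], [0, 0, 0]]
    - [0, [-0.77, 0.006, 0], [0, 0, 0]]
    - [0, [-0.79, 0.006, 0], [0, 0, 0]]
    - [0, [-0.79, 0.006, 0], [0, 0, 0]]

```text
t: 12.45
tcp_pos: [0.5662, 0.0518, 0.2252]
orientation: [[-0.991, -0.132, -0.001], [-0.132, 0.991, 0.0], [0.001, 0.0, -1.0]]
ft_force: [0.6, 0.8, -0.5]
grip_width: 0.0852
grasp_force: 0.0
```

>>> apply_moves:
  rows:
    - [0, [0, 0, 0.05], [0, 0, 0]]
    - [0, [0, 0, 0.15], [0, 0, 0]]
    - [0, [0, 0, 0.28], [0, 0, 0]]
    - [0, [0, 0, 0.42], [0, 0, 0]]
    - [0, [0, 0, 0.56], [0, 0, 0]]
    - [0, [0, 0, 0.7], [0, 0, 0]]
    - [0, [0, 0, 0.82], [0, 0, 0]]
    - [0, [0, 0, 0.92], [0, 0, 0]]
    - [0, [0, 0, 0.97], [0, 0, 0]]
    - [0, [0, 0, 0.98], [0, 0, 0]]

```text
t: 13.45
tcp_pos: [0.5655, 0.0517, 0.078]
orientation: [[-0.991, -0.132, -0.001], [-0.132, 0.991, 0.0], [0.001, 0.0, -1.0]]
ft_force: [0.4, 0.7, -0.4]
grip_width: 0.0855
grasp_force: 0.0
```

```bash
python3 -c "
from h import *
go([.5659,.0519,.077]);snap('wrist','w5.png')"
```

```text
t 13.45 p [0.56547643 0.05173115 0.07801758] F [ 0.35616932  0.71436544 -0.44628209] w 0.08547277174204317 0.0
shift [-0.003   0.0007  0.0068] turn [ 0.0001 -0.0004 -0.0003]
```

View pics/w5.png

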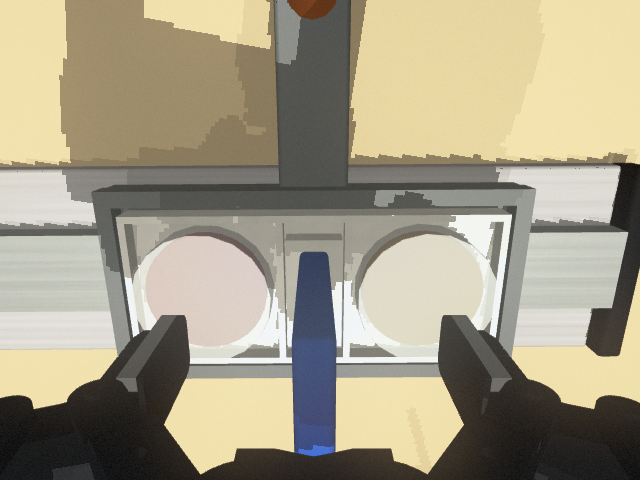

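The handle stands centred at (314,360), between the fingers at about (165,360) and (465,360), and the dishes are clear. I'll close on it gently.

>>> apply_moves:
  newtons: 50
  rows:
    - [0.5, [0, 0, 0], [0, 0, 0]]
    - [0.7, [0, 0, 0], [0, 0, 0]]
    - [0.8, [0, 0, 0], [0, 0, 0]]
    - [0.85, [0, 0, 0], [0, 0, 0]]
    - [0.9, [0, 0, 0], [0, 0, 0]]
    - [1, [0, 0, 0], [0, 0, 0]]
    - [1, [0, 0, 0], [0, 0, 0]]
    - [1, [0, 0, 0], [0, 0, 0]]
    - [1, [0, 0, 0], [0, 0, 0]]
    - [1, [0, 0, 0], [0, 0, 0]]

```text
t: 14.5
tcp_pos: [0.5662, 0.0517, 0.079]
orientation: [[-0.991, -0.132, 0.0], [-0.132, 0.991, -0.0], [-0.0, -0.0, -1.0]]
ft_force: [-0.3, -0.0, 4.2]
grip_width: 0.0114
grasp_force: 49.3
```

>>> apply_moves:
  rows:
    - [1, [0, 0, 0], [0, 0, 0]]
    - [1, [0, 0, 0], [0, 0, 0]]
    - [1, [0, 0, 0], [0, 0, 0]]
    - [1, [0, 0, 0], [0, 0, 0]]
    - [1, [0, 0, 0], [0, 0, 0]]
    - [1, [0, 0, -0.005], [0, 0, 0]]
    - [1, [0, 0, -0.01], [0, 0, 0]]
    - [1, [0, 0, -0.02], [0, 0, 0]]
    - [1, [0, 0, -0.03], [0, 0, 0]]
    - [1, [0, 0, -0.04], [0, 0, 0]]

```text
t: 15.5
tcp_pos: [0.566, 0.0517, 0.0847]
orientation: [[-0.991, -0.132, -0.0], [-0.132, 0.991, 0.0], [0.0, 0.0, -1.0]]
ft_force: [-0.4, -0.3, -3.0]
grip_width: 0.0111
grasp_force: 48.6
```

>>> apply_moves:
  rows:
    - [1, [0, 0, -0.02], [0, 0, 0]]
    - [1, [0, 0, -0.05], [0, 0, 0]]
    - [1, [0, 0, -0.09], [0, 0, 0]]
    - [1, [0, 0, -0.14], [0, 0, 0]]
    - [1, [0, 0, -0.19], [0, 0, 0]]
    - [1, [0, 0, -0.24], [0, 0, 0]]
    - [1, [0, 0, -0.29], [0, 0, 0]]
    - [1, [0, 0, -0.34], [0, 0, 0]]
    - [1, [0, 0, -0.39], [0, 0, 0]]
    - [1, [0, 0, -0.42], [0, 0, 0]]

```text
t: 16.5
tcp_pos: [0.5663, 0.0517, 0.1486]
orientation: [[-0.991, -0.132, 0.001], [-0.132, 0.991, -0.0], [-0.001, -0.0, -1.0]]
ft_force: [-0.3, 0.1, -3.3]
grip_width: 0.0114
grasp_force: 48.7
```

>>> apply_moves:
  rows:
    - [1, [0, 0, -0.03], [0, 0, 0]]
    - [1, [0, 0, -0.08], [0, 0, 0]]
    - [1, [0, 0, -0.15], [0, 0, 0]]
    - [1, [0, 0, -0.22], [0, 0, 0]]
    - [1, [0, 0, -0.29], [0, 0, 0]]
    - [1, [0, 0, -0.36], [0, 0, 0]]
    - [1, [0, 0, -0.43], [0, 0, 0]]
    - [1, [0, 0, -0.48], [0, 0, 0]]
    - [1, [0, 0, -0.51], [0, 0, 0]]
    - [1, [0, 0, -0.52], [0, 0, 0]]

```text
t: 17.5
tcp_pos: [0.5662, 0.0518, 0.2262]
orientation: [[-0.991, -0.132, 0.0], [-0.132, 0.991, -0.0], [-0.0, -0.0, -1.0]]
ft_force: [0.2, 0.2, -3.6]
grip_width: 0.0113
grasp_force: 48.7
```

>>> apply_moves:
  rows:
    - [1, [0, 0, 0], [0, 0, 0]]
    - [1, [0, 0, 0], [0, 0, 0]]
    - [1, [0, 0, 0], [0, 0, 0]]
    - [1, [0, 0, 0], [0, 0, 0]]
    - [1, [0, 0, 0], [0, 0, 0]]
    - [1, [0, 0, 0], [0, 0, 0]]
    - [1, [0, 0, 0], [0, 0, 0]]
    - [1, [0, 0, 0], [0, 0, 0]]
    - [1, [0, 0, 0], [0, 0, 0]]
    - [1, [0, 0, 0], [0, 0, 0]]

```text
t: 18.5
tcp_pos: [0.5661, 0.0517, 0.2258]
orientation: [[-0.991, -0.132, 0.0], [-0.132, 0.991, 0.0], [-0.0, 0.0, -1.0]]
ft_force: [0.1, 0.4, -3.8]
grip_width: 0.0118
grasp_force: 48.7
```

```bash
python3 -c "
from h import *
go([.5659,.0519,.227]);snap('scene','s6.png');snap('wrist','w6.png')
a=cv2.resize(load('s6.png')['p'][90:290,200:440],None,fx=3,fy=3)[:,:720]
b=load('w6.png')['p'];b=cv2.resize(b,(400,300))
cv2.imwrite('pics/c6.png',np.hstack([cv2.resize(a,(400,333)),cv2.copyMakeBorder(b,0,33,0,0,0)]))"
```

```text
t 18.5 p [0.56608783 0.05174257 0.22575711] F [ 0.08962263  0.35572522 -3.83394717] w 0.011783861649535998 48.69836926460266
shift [ 0.0011  0.0012 -0.0083] turn [ 0.      0.     -0.0003]
```

View pics/c6.png

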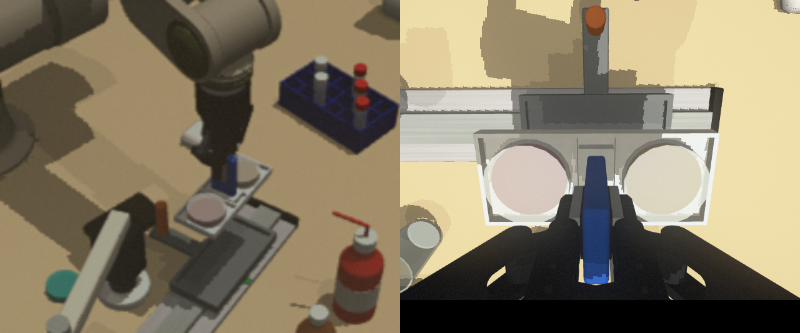

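The tray is held level about 15 cm up, with both dishes flat in it (wrist view at about (530,180) and (665,180)). The carrier stayed in place and the bottles and rack are untouched.

```bash
python3 -c "
from workcell import manip
print(manip.hand_in())"
```

```text
the job is handed in; nothing more can be done
None
```

The job is handed in: by the camera images the carrier is within about 1 mm of the green station, and the tray is held level about 15 cm above it with both dishes in place; the hand-in call returned no verdict.

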